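# Gauge the gap under a thickness gate with stepped leaves

### The job

Find the gap under the gate's crossbar with the three gauge leaves: slide them nose first along the bench under the bar, one at a time from the thinnest up, each that passes until its nose sticks out well behind the bar, until one binds against the bar; feel for it, do not force it. Leave the first leaf that binds lying flat before the gap with its nose against the bar (or where it stuck), to show the reading, and the other two lying flat on the bench well clear of the gate. Leave the vee block and the oil can where they are.

Things in the scene. Friction and masses are not known exactly. Their poses are not given: they have to be found in the camera images.
- leaf_thin: The thinnest and narrowest gauge leaf, a flat loose steel blade 110 mm long (its x), 30 mm wide, 8 mm thick, with an upright aluminium grip tab at its back end, about 0.2 kg. Origin: under the middle of the blade, on its underside; the nose points along +x, z up.
- leaf_thin_grip (a point): Centre of the grip tab of the thinnest and narrowest leaf, 48 mm above the blade's underside, 37 mm behind the blade's middle. The upright tab is 30 mm long along x, 12 mm thick (y), its top 64 mm above the underside: pinch it across its thickness from above, fingertips above the blade (blade's top at 8 mm). Axes as the leaf's: x toward the nose, z up.
- leaf_thin_nose (a point): Middle of the front (nose) edge of the thinnest and narrowest leaf, on its underside; 92 mm ahead of the grip tab's centre.
- leaf_mid: The middle gauge leaf, a flat loose steel blade 110 mm long (its x), 45 mm wide, 14 mm thick, with an upright aluminium grip tab at its back end, about 0.2 kg. Origin: under the middle of the blade, on its underside; the nose points along +x, z up.
- leaf_mid_grip (a point): Centre of the grip tab of the middle leaf, 48 mm above the blade's underside, 37 mm behind the blade's middle. The upright tab is 30 mm long along x, 12 mm thick (y), its top 64 mm above the underside: pinch it across its thickness from above, fingertips above the blade (blade's top at 14 mm). Axes as the leaf's: x toward the nose, z up.
- leaf_mid_nose (a point): Middle of the front (nose) edge of the middle leaf, on its underside; 92 mm ahead of the grip tab's centre.
- leaf_thick: The thickest and widest gauge leaf, a flat loose steel blade 110 mm long (its x), 60 mm wide, 20 mm thick, with an upright aluminium grip tab at its back end, about 0.2 kg. Origin: under the middle of the blade, on its underside; the nose points along +x, z up.
- leaf_thick_grip (a point): Centre of the grip tab of the thickest and widest leaf, 48 mm above the blade's underside, 37 mm behind the blade's middle. The upright tab is 30 mm long along x, 12 mm thick (y), its top 64 mm above the underside: pinch it across its thickness from above, fingertips above the blade (blade's top at 20 mm). Axes as the leaf's: x toward the nose, z up.
- leaf_thick_nose (a point): Middle of the front (nose) edge of the thickest and widest leaf, on its underside; 92 mm ahead of the grip tab's centre.
- gate_mid (a point): Point on the bench under the middle of the gate's crossbar. +x is the way a leaf is slid through, from the front (robot's side) to the back; y runs along the bar; z up. The bar's front face is 8 mm before this point, its rear face 8 mm behind it. The gap, between bench top and the bar's flat underside, is somewhere from 10 to 19 mm high; leaves ride on the bench top.
- gate: The thickness gate, fixed to the bench: two grey posts 78 mm high, 44 mm deep, 90 mm apart inside (feet reach 30 mm outward from the opening and 30 mm fore and aft of the middle), and between them a rigid clamped steel crossbar 16 mm deep and 34 mm high. Origin and axes as point gate_mid.
- gate_bar (a joint): Height of the gate's clamped crossbar, in m, grows upward. Its zero is an arbitrary mark, so the reading alone does not tell the gap. Not to be moved.
- vee_block: Bystander: small steel vee block, 50 x 50 mm, 34 mm high; origin under its centre. Leave alone.
- oil_can: Bystander: small oil can, 178 mm high with its spout; origin under its centre. Leave alone.
- tap_post: Fixed post on a round foot (165 mm across) between the left and the right of the bench: 228 mm high, with a level crossbar 350 mm long, 157 to 174 mm above the bench, its near end toward the robot. Carry leaves over it, undersides above 235 mm. Other fixed things on either side of it near the leaves are up to 125 mm high; the big carton to the right is 200 mm.
Things that resemble listed ones, but are neither listed nor needed, are in the scene too. What is shaped like the leaf_thin but brown is not meant.

How it is judged:
By the outcome, as a careful person would: the job done as asked, in the order asked, and still so for the second after the job is handed in, with the robot touching nothing.
It also fails if it takes over 67 s, if anything falls off the work surface, if the arm or the gripper's body presses on something with over 40 N, if the wrist force passes 120 N, or if a joint passes its speed limit or range.

### The arm

A 6-joint arm with a two-finger parallel gripper is mounted at the origin on a cart in front of the work surface, level with it; the furniture and walls round the work are solid. World frame = base frame: x ahead of the robot, y to its left, z up, the work surface at z = 0. Lengths are in m, angles in degrees, forces in N, time in s.
With the tool pointing down it reaches from about 0.25 to 0.725 m from the base axis. Payload 9.7 kg.
Tool frame: the origin (TCP) lies on the centre line of the jaws, within the pads' length; the fingertips stand tips_ahead ahead of it and the grasp point (between the pads) is the TCP (tips_ahead is the distance from the TCP to the fingertips, in m); y points along the fingers, z is the direction in which the jaws open and shut, and the axes are right-handed (so a half turn about y gives the same grasp; the last joint's range is limited). The gripper opens to 85 mm and grips with 20 to 120 N. Pads are 22 mm wide; open, the fingers measure 114 mm over their backs; the gripper's body (76 mm by 85 mm) begins 54 mm behind the grasp point. The pads swing forward as they close: fully open they stand 13 mm farther back than shut.
Start: joints at [76.375, 4.979, 10.078, 95.1, 0, 90], TCP at [0.13, 0.535, 0.25] pointing down, gripper open.
Joint ranges: [-179.16, 179.16], [-48.56, 103.87], [-65.8, 70.77], [-126.05, 130.52], [-82.76, 87.17], [-180, 180]. Speed limits (degrees/s): [127.2, 127.2, 147.25, 180, 180, 180].

### API

Orientations are given as [roll, pitch, yaw] about the fixed x, y, z axes, in that order (R = Rz(yaw) Ry(pitch) Rx(roll)).
In Python, from bench import observe, camera, sign_off, boxes_of, trace, tips_ahead gives the robot as it stands. The module is installed in compiled form; this text tells all that it offers.
- The arm moves only by the tool arm_command, never from a script. Its argument "deltas" is a list of rows, each a list of 6 numbers: the shift along the tool's x, y, z in cm, then the turn, a rotation vector about the tool's x, y, z in degrees. In form: [[tx, ty, tz, wx, wy, wz], ...]. A call has 1 to 8 rows; each row is the pose to reach, as a shift and turn from the pose measured when the call began, along the tool's axes at that moment; what a row does not reach only later rows make up. A row lasts 1/12 s, in which the tool goes at most 41.7 mm and 7.16 degrees, less where a joint would pass 70% of its speed; a pose out of reach is approached as far as the arm can. A call with a gripper value outside its range is refused whole. "jaw" is the opening, from 0 (shut) to 1 (fully open), set as the call begins (left out, the last holds). The fingers move at their own pace and stop on an object; the grip force is fixed at half the most. Time passes only in rows, so rows that repeat a pose let the fingers close. It gives the time, the measured TCP pose, the force and the opening at its end, in the units of the state.
- observe(): the state, without advancing time (a new reading comes with each control period).
- camera(name): name is "scene" or "top" or "wrist"; returns a dict with "img" (480x640x3 uint8, red, green, blue), "fx", "fy", "cx", "cy" (pixels), "k1" (the pictures are not rectified: a ray, as slopes to the right and down, at radius r is drawn at 1 + k1 r^2 times it, then the intrinsics apply), "R" (3x3) and "t" (3): a world point X has camera coordinates R X + t. Camera axes: x right, y down, z forward; pixel columns grow to the right and rows downward; lengths in m; the calibration is good to about 2 mm. A picture is of the moment at which its call begins. There is no depth.
- sign_off(): hands the job in, once; it reports no verdict.
Trained networks look in a picture, given as the dict that the camera call returned (one of the last four; its "shot" number tells which), for a name from the list of things; names that differ only in an ending like _2 or _b are one class to them, and where a whole thing is asked for, a point or a joint stands for the part that bears it (a point fixed in the world has none). Each returns a list of dicts, best first, with "confidence" (0 to 1); they miss things now and then, are a little off and sometimes report something else, mostly with a low value. They report only what shows in the picture. A call takes as long as a camera call. They do not tell look-alikes from the thing itself.
- boxes_of(label, picture): "box" ([centre column, centre row, width, height] in pixels, round what is visible of it).
- trace(label, picture): "mask" (480x640 bool, what is visible of it) and "box" ([centre column, centre row, width, height] in pixels, round what is visible of it).
The state is a dict: "time": time; "joint_positions": joint angles; "joint_vel": joint speeds; "joint_efforts": joint torques, N m; "position": TCP position; "orientation": TCP orientation; "force": force on the tool from outside, world axes, zero at the start; "torque": the same for the moment, N m; "gripper_width": finger opening in m.
Only numpy, scipy, OpenCV 4.12 (cv2) and the standard library are available. Lean on these libraries where they do the work, as an engineer would, in place of code of your own. Each camera call takes 0.05 s, during which the arm holds its last target. There are 200 camera calls.

## Working session

There is one attempt and no reset: what is moved stays moved. The work goes in short steps, Python scripts to look and compute and a tool call to move; the robot and the scene stay as the last step left them, time stands still between calls to the robot, and variables do not carry over. Pictures are saved under pics/ and viewed, about 8 in all and at most 12, crops included, and the job is handed in when it is done.

Besides the shell and the picture viewer there is one more tool, called after "Emit:" as name(argument=value, ...), one argument or row to a line, values as JSON. arm_command: Moves the arm, as the interface text tells. Its arguments: {"type":"object","properties":{"deltas":{"type":"array","items":{"type":"array","items":{"type":"number"}}},"jaw":{"type":"number"}},"required":["deltas"]}

```bash
mkdir -p pics; ls; cat > h.py <<'E'
import numpy as np, cv2, json
from bench import observe, camera, sign_off, boxes_of, trace, tips_ahead
def save(c,n,crop=None,s=1):
    im=c["img"][:,:,::-1]
    if crop: x0,y0,x1,y1=crop; im=im[y0:y1,x0:x1]
    im=cv2.resize(im,None,fx=s,fy=s,interpolation=cv2.INTER_CUBIC) if s!=1 else im
    cv2.imwrite("pics/"+n,im)
def ray(c,u,v):
    K=np.array([[c["fx"],0,c["cx"]],[0,c["fy"],c["cy"]],[0,0,1.]])
    d=np.array([(u-c["cx"])/c["fx"],(v-c["cy"])/c["fy"]]); p=d.copy()
    for _ in range(20): p=d/(1+c["k1"]*(p@p))
    R=np.array(c["R"]);t=np.array(c["t"])
    return -R.T@t, R.T@np.array([p[0],p[1],1])
def onz(c,u,v,z=0):
    o,d=ray(c,u,v); return o+d*(z-o[2])/d[2]
def proj(c,X):
    x=np.array(c["R"])@np.array(X)+np.array(c["t"]); p=x[:2]/x[2]; p=p*(1+c["k1"]*(p@p))
    return np.array([c["fx"]*p[0]+c["cx"],c["fy"]*p[1]+c["cy"]])
E
python3 - <<'E'
from h import *
print(observe(), tips_ahead if not callable(tips_ahead) else tips_ahead())
for n in("scene","top","wrist"):
    c=camera(n); save(c,n+"0.png"); print(n,c["fx"],c["k1"],-np.array(c["R"]).T@np.array(c["t"]))
    for l in("leaf_thin","leaf_mid","leaf_thick","gate","vee_block","oil_can","tap_post"):
        for b in boxes_of(l,c)[:4]:
            print(l,round(b["confidence"],2),np.round(b["box"]),np.round(onz(c,*b["box"][:2]),3))
E
```

```text
pics
{'time': 0.0, 'joint_positions': array([ 7.63752664e+01,  5.01117717e+00,  1.00330930e+01,  9.51000172e+01,
       -1.17524290e-04,  8.99987115e+01]), 'joint_vel': array([-0.02579381,  0.00778678, -0.12737966, -0.06649638, -0.02665245,
       -0.04035809]), 'joint_efforts': array([-3.61797374e-04, -5.20394039e+01,  4.64797640e+01,  1.65970920e-02,
        1.09491673e-04,  7.88796910e-06]), 'position': array([0.12950877, 0.53431347, 0.24957013]), 'orientation': array([-9.00781013e+01, -1.15767784e-04, -1.36234450e+01]), 'force': array([-0.76783128,  0.57975542, -0.21847734]), 'torque': array([ 0.0242627 , -0.01846514,  0.01544619]), 'gripper_width': 0.08575537328197283} 0.019
scene 506.82694707177336 -0.09014594803860623 [ 1.09118606 -0.35108631  1.40232695]
leaf_thin 0.87 [287. 242.  29.  30.] [0.501 0.197 0.   ]
leaf_thin 0.75 [353. 140.   6.  26.] [ 0.394  0.666 -0.   ]
leaf_mid 0.72 [205. 303.  40.  42.] [ 0.457 -0.118  0.   ]
leaf_mid 0.59 [263. 242.  36.  33.] [0.443 0.147 0.   ]
leaf_mid 0.36 [298. 351.  24.  31.] [ 0.767 -0.046  0.   ]
leaf_thick 0.7 [204. 300.  34.  34.]
[... 178 characters left out ...]
0.452 -0.119  0.   ]
oil_can 0.65 [301. 343.  24.  50.] [ 0.756 -0.021  0.   ]
top 460.7438156696347 -0.08522183058447651 [0.36381521 0.24615539 1.15985706]
leaf_thin 0.68 [348. 283.  16.  46.] [0.508 0.191 0.   ]
leaf_thin 0.57 [162. 330.  41.  34.] [0.392 0.661 0.   ]
leaf_mid 0.96 [378. 303.  28.  41.] [0.455 0.118 0.   ]
leaf_thick 0.66 [475. 300.  30.  46.] [ 0.46  -0.128  0.   ]
gate 0.71 [468. 218.  58.  28.] [ 0.675 -0.125  0.   ]
vee_block 0.56 [433. 290.  16.  22.] [ 0.489 -0.024  0.   ]
oil_can 0.93 [444. 172.  29.  36.] [ 0.804 -0.071  0.   ]
wrist 342.36508552941973 -0.00010028255779607325 [0.05904376 0.55130376 0.37446531]
leaf_mid 0.65 [ 96. 469.  22.  19.] [0.425 0.132 0.   ]
```

View pics/scene0.png

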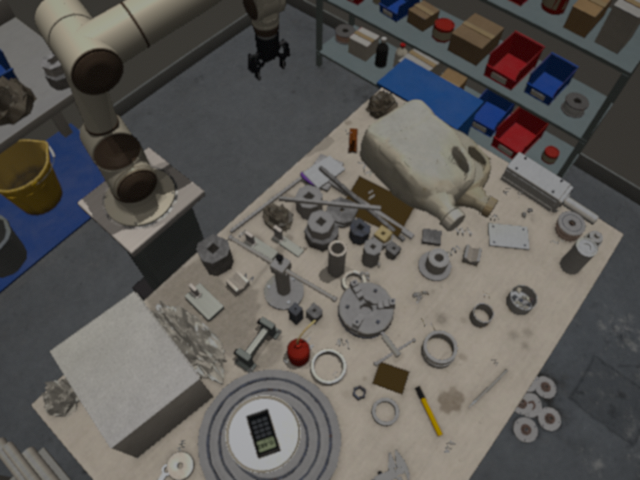

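View pics/top0.png

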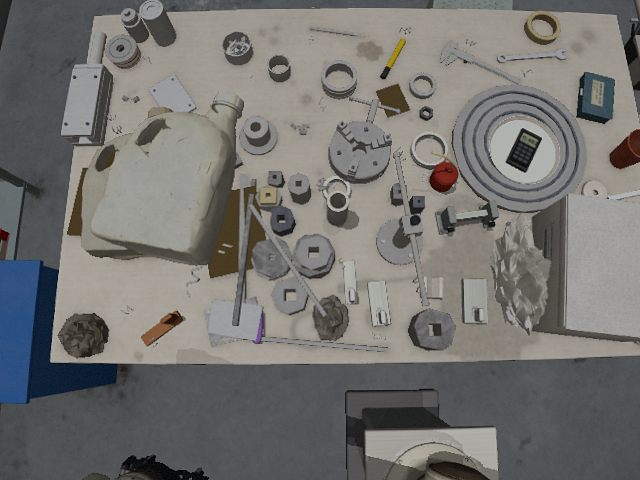

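Top picture: thin leaf (349,283), middle leaf (378,303), thick leaf (475,300), gate (468,218), vee block (434,288), oil can (444,177), tap post (403,240). Look-alikes for the thin leaf: the brown one at (162,328), rejected by colour. I'll check the choice with a close crop.

```bash
python3 - <<'E'
from h import *
c=camera("top"); save(c,"crop1.png",(325,180,525,330),4)
s=camera("scene")
for l in("leaf_thin","leaf_mid","leaf_thick","gate"):
  m=trace(l,c)
  for b in m[:1]:
    ys,xs=np.nonzero(b["mask"]); r=cv2.minAreaRect(np.c_[xs,ys].astype(np.float32)); print(l,b["confidence"],r,[np.round(onz(c,*p)[:2],3) for p in cv2.boxPoints(r)])
E
```

```text
leaf_thin 0.92 ((349.5707702636719, 282.62738037109375), (45.08783721923828, 12.466483116149902), 87.51044464111328) [array([0.566, 0.206]), array([0.567, 0.174]), array([0.452, 0.171]), array([0.451, 0.203])]
leaf_mid 0.85 ((378.04620361328125, 302.8692321777344), (43.908294677734375, 17.985034942626953), 82.87498474121094) [array([0.509, 0.146]), array([0.514, 0.1  ]), array([0.405, 0.09 ]), array([0.4  , 0.135])]
leaf_thick 0.67 ((475.0, 300.5), (45.0, 26.0), 90.0) [array([ 0.517, -0.099]), array([ 0.516, -0.167]), array([ 0.402, -0.158]), array([ 0.403, -0.091])]
gate 0.95 ((467.42901611328125, 216.64605712890625), (26.07684898376465, 61.566585540771484), 82.23483276367188) [array([ 0.703, -0.041]), array([ 0.725, -0.207]), array([ 0.654, -0.21 ]), array([ 0.633, -0.046])]
```

View pics/crop1.png

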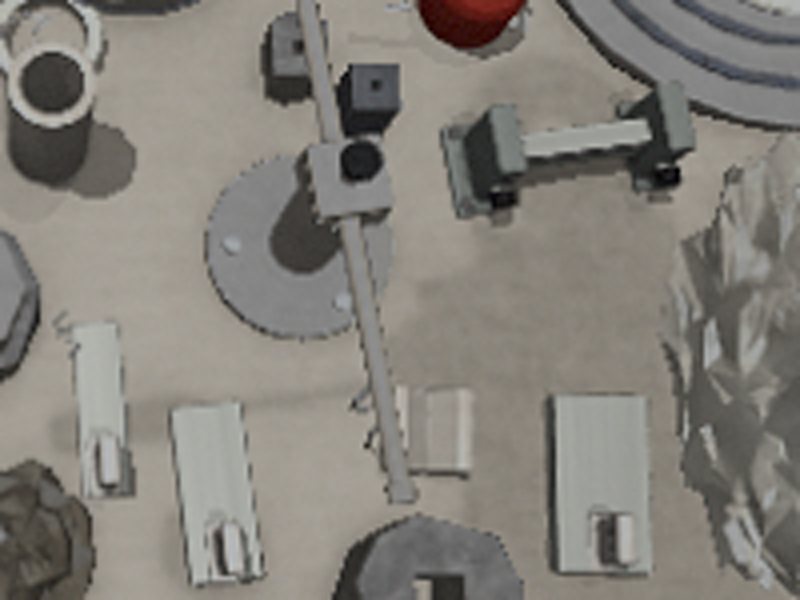

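Crop shows the thin steel leaf at (98,405), the middle at (215,490), the thick at (600,480), all with tabs at the robot's end. The gate is at (570,150), the vee block at (435,430). Moving over the thin leaf for a near look.

Emit:
arm_command(
  deltas=[
    [39.2, 0, -26.1, 0, -15, 0],
    [39.2, 0, -26.1, 0, -15, 0],
    [39.2, 0, -26.1, 0, -15, 0],
    [39.2, 0, -26.1, 0, -15, 0],
    [39.2, 0, -26.1, 0, -15, 0],
    [39.2, 0, -26.1, 0, -15, 0],
    [39.2, 0, -26.1, 0, -15, 0],
    [39.2, 0, -26.1, 0, -15, 0],
  ],
)

```text
time: 2.17
position: [0.3538, 0.2911, 0.2506]
orientation: [-90.0, -0.0, 1.4]
force: [1.2, 0.7, -0.7]
gripper_width: 0.0854
```

Emit:
arm_command(
  deltas=[
    [5, 0, -13, 0, 0, 0],
    [5, 0, -13, 0, 0, 0],
    [5, 0, -13, 0, 0, 0],
    [5, 0, -13, 0, 0, 0],
    [5, 0, -13, 0, 0, 0],
  ],
)

```text
time: 2.58
position: [0.4079, 0.1594, 0.2507]
orientation: [-90.0, -0.1, 1.1]
force: [0.6, -0.1, 0.5]
gripper_width: 0.0851
```

```bash
python3 - <<'E'
from h import *
o=observe();print(o["position"],o["orientation"],o["time"])
c=camera("wrist"); save(c,"w1.png"); R=np.array(c["R"]);print(-R.T@np.array(c["t"]),R[2])
for l in("leaf_thin","leaf_mid"):
  for b in trace(l,c)[:2]:
    ys,xs=np.nonzero(b["mask"]); r=cv2.minAreaRect(np.c_[xs,ys].astype(np.float32)); print(l,b["confidence"],r,[np.round(onz(c,*p,0.008)[:2],3) for p in cv2.boxPoints(r)])
E
```

```text
[0.40790663 0.15938118 0.25074102] [-8.99947992e+01 -7.42299705e-02  1.14098091e+00] 2.5833
[0.33522104 0.15779557 0.37481323] [ 0.28294101  0.00614996 -0.9591176 ]
leaf_thin 0.74 ((345.0, 285.5), (87.0, 26.0), 90.0) [array([0.449, 0.171]), array([0.449, 0.2  ]), array([0.559, 0.206]), array([0.56 , 0.174])]
leaf_mid 0.92 ((284.7894287109375, 242.79763793945312), (96.485107421875, 42.77174758911133), 84.0938491821289) [array([0.4 , 0.09]), array([0.394, 0.136]), array([0.507, 0.148]), array([0.513, 0.098])]
```

View pics/w1.png

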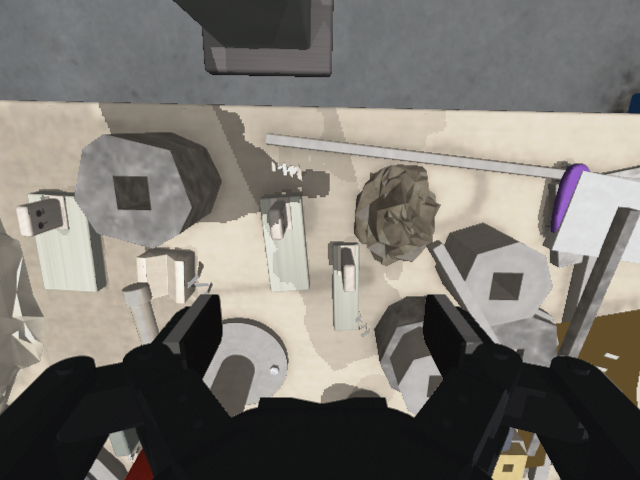

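Wrist view: thin leaf at (345,286) with its tab at (349,270), middle leaf (285,243), rock (398,213) close to the thin one. Fitting the leaf model to the masks.

```bash
cat >> h.py <<'E'
from scipy.optimize import minimize
W={"leaf_thin":(.03,.008),"leaf_mid":(.045,.014),"leaf_thick":(.06,.02)}
def boxpts(x0,x1,y0,y1,z0,z1): return np.array([[a,b,c] for a in(x0,x1) for b in(y0,y1) for c in(z0,z1)])
def render(c,parts,p,z=0):
    x,y,a=p; C,S=np.cos(a),np.sin(a); R=np.array([[C,-S,0],[S,C,0],[0,0,1]]); m=np.zeros((480*4,640*4),np.uint8)
    for q in parts:
        P=np.array([proj(c,R@v+[x,y,z]) for v in q]); cv2.fillConvexPoly(m,cv2.convexHull(np.round(P*4).astype(np.int32)),1)
    return cv2.resize(m.astype(np.float32),(640,480),interpolation=cv2.INTER_AREA)
def leafparts(l): w,h=W[l]; return [boxpts(-.055,.055,-w/2,w/2,0,h),boxpts(-.052,-.022,-.006,.006,h,.064)]
def fit(c,parts,mask,p0,z=0):
    f=lambda p:np.abs(render(c,parts,p,z)-mask).sum()/mask.sum()
    s=np.array([[0,0,0],[.01,0,0],[0,.01,0],[0,0,.1]])+p0
    r=minimize(f,p0,method="Nelder-Mead",options=dict(initial_simplex=s,maxiter=120,xatol=2e-4,fatol=1e-4)); return r.x,r.fun
E
python3 - <<'E'
from h import *
for n in("wrist","top"):
  c=camera(n)
  for l,p0 in(("leaf_thin",(.504,.188,.04)),("leaf_mid",(.453,.118,.1)),("leaf_thick",(.457,-.13,0))):
    for b in trace(l,c)[:1]:
      p,e=fit(c,leafparts(l),b["mask"],np.array(p0)); g=p[:2]-.037*np.array([np.cos(p[2]),np.sin(p[2])])
      print(n,l,round(b["confidence"],2),np.round(p[:2],4),round(np.degrees(p[2]),1),"err",round(e,3),"grip",np.round(g,4))
  gp=[boxpts(-.03,.03,s*.06-.015,s*.06+.015,0,.008) for s in(1,-1)]+[boxpts(-.022,.022,s*.06-.015,s*.06+.015,0,.078) for s in(1,-1)]+[boxpts(-.008,.008,-.045,.045,.015,.049)]
  if n=="top":
    for b in trace("gate",c)[:1]:
      p,e=fit(c,gp,b["mask"],np.array((.675,-.125,.1))); print("gate",p[:2],np.degrees(p[2]),e)
E
```

```text
wrist leaf_thin 0.76 [0.5065 0.1898] 2.3 err 0.045 grip [0.4696 0.1883]
wrist leaf_mid 0.97 [0.4532 0.1192] 5.7 err 0.028 grip [0.4164 0.1155]
wrist leaf_thick 0.7 [ 0.4553 -0.1217] -3.5 err 0.156 grip [ 0.4184 -0.1194]
top leaf_thin 0.75 [0.5045 0.1964] 2.7 err 2.04 grip [0.4675 0.1946]
top leaf_thick 0.56 [ 0.4577 -0.1268] -4.4 err 0.597 grip [ 0.4208 -0.124 ]
gate [ 0.67008469 -0.11668752] 7.187059068872863 0.22445342205323193
```

Emit:
arm_command(
  deltas=[
    [6.2, 0, 2.8, 0, -1.2, 0],
    [6.2, 4, 2.8, 0, -1.2, 0],
    [6.2, 8, 2.8, 0, -1.2, 0],
    [6.2, 12, 2.8, 0, -1.2, 0],
    [6.2, 14, 2.8, 0, -1.2, 0],
    [6.2, 14, 2.8, 0, -1.2, 0],
  ],
  jaw=0.33,
)

```text
time: 3.68
position: [0.4655, 0.1914, 0.105]
orientation: [-90.1, 0.4, 2.6]
force: [-0.5, -0.1, -0.1]
gripper_width: 0.0284
```

```bash
python3 - <<'E'
from h import *
o=observe();print(o["position"],o["orientation"],o["force"],o["gripper_width"])
c=camera("wrist"); save(c,"w2.png",(160,140,480,480),1.7)
E
```

```text
[0.46549464 0.19138212 0.10496423] [-90.13943706   0.43438901   2.64807471] [-0.4529241  -0.11143956 -0.0802161 ] 0.02835080064856529
```

View pics/w2.png

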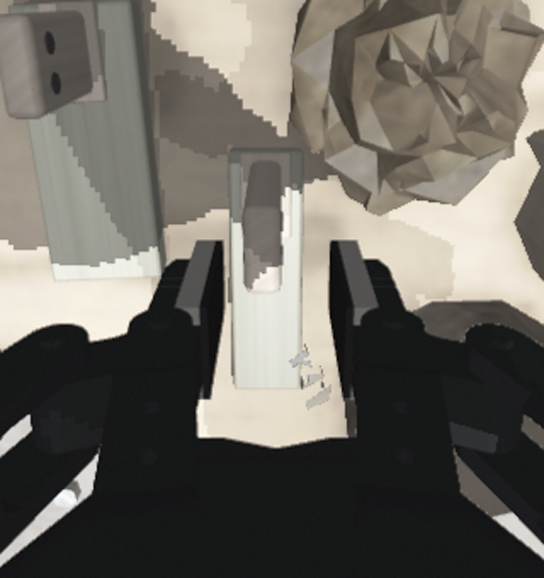

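Crop shows the thin leaf's tab (263,225) just left of the jaw centre (277), and the rock clear of the fingers. Correcting and descending.

Emit:
arm_command(
  deltas=[
    [0.4, 0, -0.3, 0, 0.3, 0],
    [0.4, 2, -0.3, 0, 0.3, 0],
    [0.4, 4, -0.3, 0, 0.3, 0],
    [0.4, 5.6, -0.3, 0, 0.3, 0],
    [0.4, 5.6, -0.3, 0, 0.3, 0],
    [0.4, 5.6, -0.3, 0, 0.3, 0],
  ],
)

```text
time: 4.23
position: [0.4715, 0.1891, 0.0543]
orientation: [-90.0, 0.1, 2.3]
force: [0.2, -0.9, 0.7]
gripper_width: 0.0283
```

Emit:
arm_command(
  deltas=[
    [0, 0, 0, 0, 0, 0],
    [0, 0, 0, 0, 0, 0],
    [0, 0, 0, 0, 0, 0],
    [0, 0, 0, 0, 0, 0],
    [0, 0, 0, 0, 0, 0],
  ],
  jaw=0,
)

```text
time: 4.65
position: [0.4728, 0.1895, 0.0567]
orientation: [-90.0, -0.1, 2.3]
force: [0.2, -0.8, 8.2]
gripper_width: 0.0105
```

Emit:
arm_command(
  deltas=[
    [0, -2, 0, 0, 0, 0],
    [0, -6, 0, 0, 0, 0],
    [0, -10, 0, 0, 0, 0],
    [0, -14, 0, 0, 0, 0],
    [0, -18, 0, 0, 0, 0],
    [0, -22, 0, 0, 0, 0],
    [0, -26, 0, 0, 0, 0],
    [0, -27, 0, 0, 0, 0],
  ],
)

```text
time: 5.32
position: [0.4727, 0.1895, 0.334]
orientation: [-89.8, -0.6, 2.3]
force: [1.3, 1.0, -1.4]
gripper_width: 0.0107
```

Emit:
arm_command(
  deltas=[
    [0, 0, -2, 0, 0, 0],
    [0, 0, -6, 0, 0, 0],
    [0, 0, -10, 0, 0, 0],
    [3, 0, -14, 0, 0, 0],
    [6, 0, -18, 0, -5, 0],
    [9, 0, -22, 0, -5, 0],
    [12, 0, -26, 0, -5, 0],
    [13, 0, -30, 0, -5, 0],
  ],
)

```text
time: 5.98
position: [0.6022, -0.0783, 0.3345]
orientation: [-89.8, -0.6, 7.4]
force: [1.1, 0.1, -0.0]
gripper_width: 0.0109
```

```bash
python3 - <<'E'
from h import *
o=observe();print(o["position"],o["orientation"],o["force"],o["gripper_width"])
c=camera("wrist"); save(c,"w3.png")
for b in boxes_of("gate",c)[:2]: print(b)
E
```

```text
[ 0.60215531 -0.07827344  0.33445184] [-89.84599017  -0.63073972   7.35786334] [ 1.09057478  0.05053886 -0.00370686] 0.010855666403564381
{'box': [288.9, 240.5, 111.9, 53.2], 'confidence': 0.88}
```

View pics/w3.png

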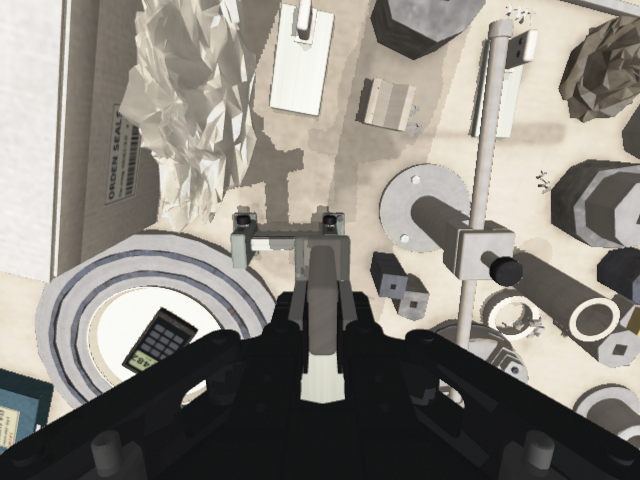

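Wrist view: the thin leaf is held, nose forward. Gate's front feet corners are at about (233,213),(257,213) and (320,213),(344,213), and the bar spans (250–298, 243). Computing the gate pose.

```bash
python3 - <<'E'
from h import *
c=camera("wrist")
P=[onz(c,u,213,0.008)[:2] for u in(233,257,320,344)]; print(np.round(P,4))
gp=[boxpts(-.03,.03,s*.06-.015,s*.06+.015,0,.008) for s in(1,-1)]+[boxpts(-.022,.022,s*.06-.015,s*.06+.015,0,.078) for s in(1,-1)]+[boxpts(-.008,.008,-.045,.045,.015,.049)]
b=trace("gate",c)[0]; m=b["mask"].copy(); ys,xs=np.nonzero(m); print(xs.min(),xs.max(),ys.min(),ys.max())
# ignore region hidden by the held leaf and pads
def f(p):
    d=np.abs(render(c,gp,p)-m); d[235:,298:]=0; return d.sum()/m.sum()
p0=np.array([.67,-.12,.125]); s=np.array([[0,0,0],[.01,0,0],[0,.01,0],[0,0,.06]])+p0
r=minimize(f,p0,method="Nelder-Mead",options=dict(initial_simplex=s)); print(r.x[:2],np.degrees(r.x[2]),r.fun)
im=c["img"].copy()
e=cv2.Canny((render(c,gp,r.x)*255).astype(np.uint8),50,150); im[e>0]=[255,0,0]
save(dict(img=im),"w3fit.png",(200,190,380,300),4)
E
```

```text
[[ 0.6455 -0.1958]
 [ 0.6416 -0.1639]
 [ 0.6312 -0.0803]
 [ 0.6273 -0.0484]]
233 347 214 269
[ 0.66904488 -0.1126029 ] 6.477536339954712 0.3096895627062706
```

View pics/w3fit.png

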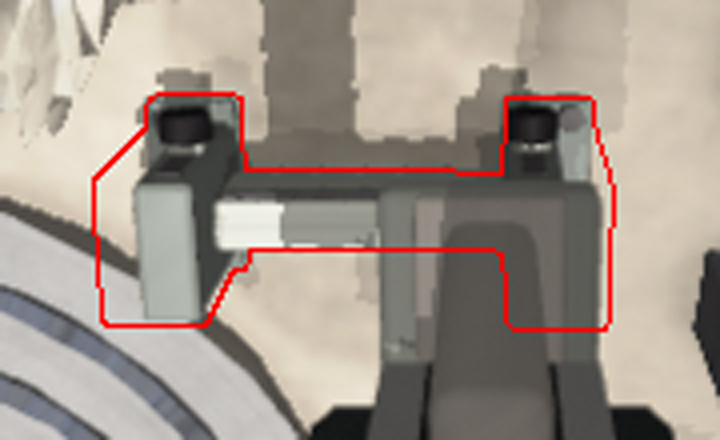

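Overlay: feet edges (inner at crop x 243 and 505) and bar front align; posts are narrower than I modelled. Gate ≈ (0.669, −0.113), yaw ≈ 7°. Lowering the leaf ahead of the gap.

Emit:
arm_command(
  deltas=[
    [-4, 0, -2.5, 0, 0, 0],
    [-6.8, 0, -4.3, 0, 0.4, 0],
    [-6.8, 4, -4.3, 0, 0.4, 0],
    [-6.8, 8, -4.3, 0, 0.4, 0],
    [-6.8, 12, -4.3, 0, 0.4, 0],
    [-6.8, 16, -4.3, 0, 0.4, 0],
    [-6.8, 20, -4.3, 0, 0.4, 0],
    [-6.8, 22, -4.3, 0, 0.4, 0],
  ],
)

```text
time: 6.85
position: [0.5386, -0.1263, 0.1093]
orientation: [-89.7, -0.3, 6.9]
force: [-0.8, -0.1, -1.3]
gripper_width: 0.0109
```

Emit:
arm_command(
  deltas=[
    [0, 0.5, 0, 0, 0, 0],
    [0, 1, 0, 0, 0, 0],
    [0, 1.5, 0, 0, 0, 0],
    [0, 2, 0, 0, 0, 0],
    [0, 2, 0, 0, 0, 0],
  ],
)

```text
time: 7.27
position: [0.5392, -0.1261, 0.09]
orientation: [-89.8, -0.4, 6.9]
force: [0.3, -0.6, -1.6]
gripper_width: 0.0113
```

```bash
python3 - <<'E'
from h import *
o=observe();print(o["time"],o["position"],o["orientation"],o["force"],o["torque"],o["gripper_width"])
c=camera("scene"); save(c,"s2.png",(200,280,340,400),5)
E
```

```text
7.2667 [ 0.53921693 -0.12609958  0.08999323] [-89.76266547  -0.4063848    6.91339662] [ 0.3283931  -0.63153578 -1.63523771] [-0.02094661  0.03845535  0.00895633] 0.011270294458388301
```

View pics/s2.png

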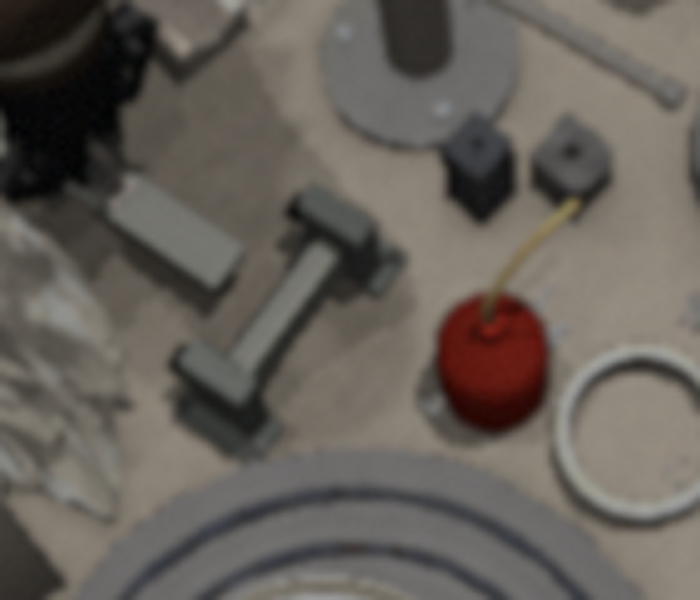

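Scene crop: leaf at (175,230) level above the bench, lined up with the gap between the posts. Lowering to touch.

Emit:
arm_command(
  deltas=[
    [0, 1, 0, 0, 0, 0],
    [0, 2, 0, 0, 0, 0],
    [0, 2.8, 0, 0, 0, 0],
    [0, 2.8, 0, 0, 0, 0],
    [0, 3.1, 0, 0, 0, 0],
  ],
)

```text
time: 7.73
position: [0.5392, -0.126, 0.0587]
orientation: [-89.7, -0.4, 6.9]
force: [0.1, 0.3, -0.9]
gripper_width: 0.0112
```

Emit:
arm_command(
  deltas=[
    [0, 0.15, 0, 0, 0, 0],
    [0, 0.3, 0, 0, 0, 0],
  ],
)

```text
time: 7.9
position: [0.5395, -0.126, 0.0567]
orientation: [-89.8, -0.4, 6.9]
force: [-6.0, 2.7, 17.7]
gripper_width: 0.0109
```

Emit:
arm_command(
  deltas=[
    [0, -0.1, 0, 0, 0, 0],
    [1, -0.1, -0.1, 0, 0, 0],
    [2, -0.1, -0.2, 0, 0, 0],
    [2.6, -0.1, -0.2, 0, 0, 0],
  ],
)

```text
time: 8.23
position: [0.5665, -0.125, 0.0582]
orientation: [-89.8, -0.5, 6.9]
force: [0.7, 0.1, -1.0]
gripper_width: 0.0108
```

Emit:
arm_command(
  deltas=[
    [0.4, 0, 0, 0, 0, 0],
    [0.8, 0, 0, 0, 0, 0],
    [1.2, 0, 0, 0, 0, 0],
    [1.4, 0, 0, 0, 0, 0],
  ],
)

```text
time: 8.57
position: [0.5807, -0.1232, 0.0582]
orientation: [-89.8, -0.5, 6.9]
force: [0.4, 0.2, -1.0]
gripper_width: 0.0109
```

Emit:
arm_command(
  deltas=[
    [0, 0.1, 0, 0, 0, 0],
    [0, 0.13, 0, 0, 0, 0],
  ],
)

```text
time: 8.73
position: [0.5808, -0.1232, 0.0569]
orientation: [-89.8, -0.5, 6.9]
force: [1.2, -0.0, -0.3]
gripper_width: 0.0109
```

Emit:
arm_command(
  deltas=[
    [0.5, 0, 0, 0, 0, 0],
    [1, 0, 0, 0, 0, 0],
    [1.5, 0, 0, 0, 0, 0],
    [2, 0, 0, 0, 0, 0],
  ],
)

```text
time: 9.07
position: [0.6012, -0.1207, 0.0571]
orientation: [-89.8, -0.5, 6.9]
force: [0.3, 0.1, -1.3]
gripper_width: 0.0109
```

Emit:
arm_command(
  deltas=[
    [0.5, 0, 0, 0, 0, 0],
    [1, 0, 0, 0, 0, 0],
    [1.5, 0, 0, 0, 0, 0],
    [2, 0, 0, 0, 0, 0],
    [2.2, 0, 0, 0, 0, 0],
    [2.2, 0, 0, 0, 0, 0],
  ],
)

```text
time: 9.57
position: [0.6235, -0.118, 0.0571]
orientation: [-89.8, -0.5, 6.9]
force: [0.3, -0.5, -1.3]
gripper_width: 0.0109
```

Emit:
arm_command(
  deltas=[
    [0.5, 0.05, 0, 0, 0, 0],
    [0.5, 0.08, 0, 0, 0, 0],
  ],
)

```text
time: 9.73
position: [0.6288, -0.1174, 0.0568]
orientation: [-89.8, -0.5, 6.9]
force: [-2.4, -0.4, 4.7]
gripper_width: 0.0109
```

```bash
python3 - <<'E'
from h import *
o=observe();print(o["time"],o["position"],o["force"])
c=camera("scene"); save(c,"s3.png",(200,280,340,400),5)
E
```

```text
9.7333 [ 0.6288289  -0.11742634  0.05683632] [-2.41708501 -0.3709218   4.73824148]
```

View pics/s3.png

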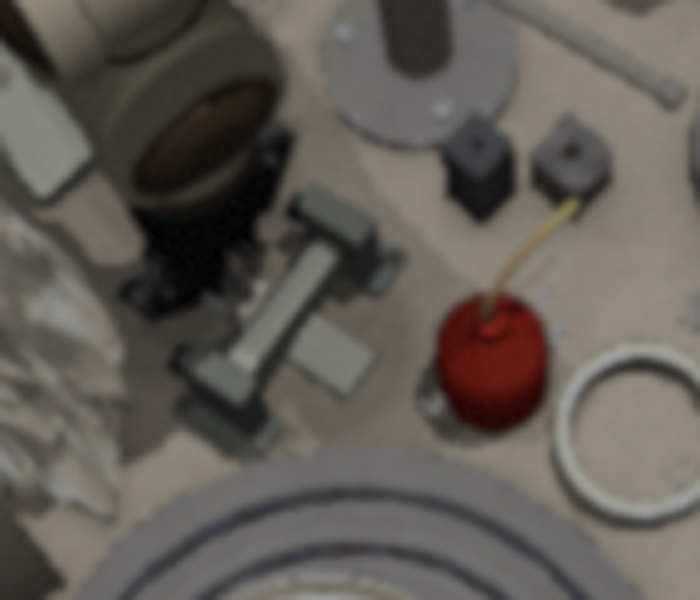

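Crop: the thin leaf's nose sticks well out behind the bar at (340,360). It passes. Withdrawing and carrying it back to its place.

Emit:
arm_command(
  deltas=[
    [-1, -0.05, 0, 0, 0, 0],
    [-2.5, -0.05, 0, 0, 0, 0],
    [-4, -0.05, 0, 0, 0, 0],
    [-5.5, -0.05, 0, 0, 0, 0],
    [-7, -0.05, 0, 0, 0, 0],
    [-8.4, -0.05, 0, 0, 0, 0],
    [-8.4, -0.05, 0, 0, 0, 0],
  ],
)

```text
time: 10.37
position: [0.5439, -0.1278, 0.057]
orientation: [-89.8, -0.5, 6.9]
force: [-0.1, -0.5, -1.7]
gripper_width: 0.0108
```

Emit:
arm_command(
  deltas=[
    [0, -2, 0, 0, 0, 0],
    [0, -6, 0, 0, 0, 0],
    [0, -10, 0, 0, 0, 0],
    [0, -14, 0, 0, 0, 0],
    [0, -18, 0, 0, 0, 0],
    [0, -22, 0, 0, 0, 0],
    [0, -26, 0, 0, 0, 0],
    [0, -28, 0, 0, 0, 0],
  ],
)

```text
time: 11.03
position: [0.5421, -0.1291, 0.342]
orientation: [-89.9, -0.8, 6.9]
force: [0.5, -0.8, -1.0]
gripper_width: 0.0112
```

Emit:
arm_command(
  deltas=[
    [-0.4, 0, 4, 0, 0, 0],
    [-0.8, 0, 8, 0, 0, 0],
    [-1.2, 0, 12, 0, 0, 0],
    [-1.6, 0, 16, 0, 0, 0],
    [-2, 0, 20, 0, 2, 0],
    [-2.4, 0, 24, 0, 4.6, 0],
    [-2.8, 0, 28.5, 0, 4.6, 0],
    [-3.2, 0, 32.5, 0, 4.6, 0],
  ],
)

```text
time: 11.7
position: [0.4714, 0.1899, 0.3422]
orientation: [-89.8, -0.9, 2.3]
force: [0.8, -0.2, -1.6]
gripper_width: 0.0108
```

Emit:
arm_command(
  deltas=[
    [0, 0, 0.3, 0, 0, 0],
    [0, 4, 0.3, 0, 0, 0],
    [0, 8, 0.3, 0, 0, 0],
    [0, 12, 0.3, 0, 0, 0],
    [0, 16, 0.3, 0, 0, 0],
    [0, 20, 0.3, 0, 0, 0],
    [0, 24, 0.3, 0, 0, 0],
    [0, 25, 0.3, 0, 0, 0],
  ],
)

```text
time: 12.37
position: [0.4724, 0.1929, 0.0859]
orientation: [-90.0, -0.4, 2.3]
force: [-1.4, 0.4, -1.9]
gripper_width: 0.0108
```

Emit:
arm_command(
  deltas=[
    [0, 1, -0.2, 0, 0, 0],
    [0, 2, -0.3, 0, 0, 0],
    [0, 2.8, -0.3, 0, 0, 0],
    [0, 2.85, -0.3, 0, 0, 0],
    [0, 2.9, -0.3, 0, 0, 0],
  ],
)

```text
time: 12.78
position: [0.4734, 0.1902, 0.0579]
orientation: [-89.9, -0.5, 2.3]
force: [-0.4, -0.2, -1.3]
gripper_width: 0.0109
```

Emit:
arm_command(
  deltas=[
    [0, 0.03, 0, 0, 0, 0],
    [0, 0.03, 0, 0, 0, 0],
    [0, 0.03, 0, 0, 0, 0],
    [0, 0.03, 0, 0, 0, 0],
  ],
  jaw=0.33,
)

```text
time: 13.12
position: [0.4738, 0.1903, 0.0583]
orientation: [-89.9, -0.5, 2.3]
force: [-0.1, 0.2, -0.3]
gripper_width: 0.028
```

Emit:
arm_command(
  deltas=[
    [0, -2, 0, 0, 0, 0],
    [0, -5, 0, 0, 0, 0],
    [0, -8, 0, 0, 0, 0],
    [0, -10, 0, 0, 0, 0],
  ],
)

```text
time: 13.45
position: [0.4732, 0.1903, 0.1613]
orientation: [-89.9, -0.7, 2.3]
force: [0.7, 0.9, 1.0]
gripper_width: 0.0285
```

Emit:
arm_command(
  deltas=[
    [-3, 0, -3.6, 0, -1.7, 0],
    [-6, 0, -7.2, 0, -3.4, 0],
    [-6, 0, -7.2, 0, -3.4, 0],
    [-6, 0, -7.2, 0, -3.4, 0],
  ],
)

```text
time: 13.78
position: [0.415, 0.1145, 0.1612]
orientation: [-89.9, -0.8, 5.6]
force: [0.8, 0.8, 0.3]
gripper_width: 0.0284
```

```bash
python3 - <<'E'
from h import *
o=observe();print(o["position"],o["orientation"])
c=camera("top")
for p in((425,303),(412,235)): print(onz(c,*p,.174))
for n in("wrist","top"):
  c=camera(n)
  for l,p0 in(("leaf_mid",(.453,.118,.1)),("leaf_thin",(.509,.19,.04))):
   for b in trace(l,c)[:1]:
    p,e=fit(c,leafparts(l),b["mask"],np.array(p0)); print(n,l,b["confidence"],p,np.degrees(p[2]),e,"grip",p[:2]-.037*np.array([np.cos(p[2]),np.sin(p[2])]))
E
```

```text
[0.41502177 0.11452138 0.16123316] [-89.9048981   -0.76090326   5.55365531]
[0.44117823 0.03656072 0.174     ]
[0.59050701 0.05728832 0.174     ]
wrist leaf_mid 0.86 [0.45345912 0.1191438  0.0917007 ] 5.254062938621722 0.02307202408522464 grip [0.41661458 0.11575563]
wrist leaf_thin 0.91 [0.50001637 0.20922498 0.48881641] 28.00711735808815 0.9454266701461378 grip [0.46734947 0.19185047]
top leaf_mid 0.72 [0.45578236 0.12483939 0.02838622] 1.6264106264978202 2.5606540084388185 grip [0.41879727 0.12378924]
top leaf_thin 0.8 [0.50830686 0.18988496 0.05219562] 2.9905888882203437 0.07677902621722846 grip [0.47135725 0.1879546 ]
```

Emit:
arm_command(
  deltas=[
    [0.1, 2, 0.1, 0, 0, 0.6],
    [0.1, 5, 0.1, 0, 0, 0.6],
    [0.1, 8, 0.1, 0, 0, 0.6],
    [0.1, 10.2, 0.1, 0, 0, 0.6],
    [0.1, 10.4, 0.1, 0, 0, 0.6],
    [0.1, 10.4, 0.1, 0, 0, 0.6],
  ],
)

```text
time: 14.63
position: [0.4178, 0.1181, 0.0554]
orientation: [-89.9, 0.1, 5.7]
force: [0.4, 0.1, 0.2]
gripper_width: 0.028
```

Emit:
arm_command(
  deltas=[
    [0, 0, 0, 0, 0, 0],
    [0, 0, 0, 0, 0, 0],
    [0, 0, 0, 0, 0, 0],
    [0, 0, 0, 0, 0, 0],
    [0, 0, 0, 0, 0, 0],
  ],
  jaw=0,
)

```text
time: 15.05
position: [0.4181, 0.1182, 0.0559]
orientation: [-89.9, 0.0, 5.7]
force: [-0.1, 0.1, -1.9]
gripper_width: 0.0109
```

Emit:
arm_command(
  deltas=[
    [0, -2, 0, 0, 0, 0],
    [0, -6, 0, 0, 0, 0],
    [0, -10, 0, 0, 0, 0],
    [0, -14, 0, 0, 0, 0],
    [0, -18, 0, 0, 0, 0],
    [0, -22, 0, 0, 0, 0],
    [0, -26, 0, 0, 0, 0],
    [0, -27.5, 0, 0, 0, 0],
  ],
)

```text
time: 15.72
position: [0.4186, 0.1179, 0.3365]
orientation: [-89.9, -0.3, 5.7]
force: [1.1, -0.1, -1.0]
gripper_width: 0.0107
```

Emit:
arm_command(
  deltas=[
    [1.4, 0, -3.6, 0, 0, 0],
    [2.8, 0, -7.2, 0, 0, 0],
    [4.2, 0, -10.8, 0, 0, 0],
    [5.7, 0, -14.4, 0, 0, 0],
    [7.1, 0, -18, 0, -1.3, 0],
    [8.5, 0, -21.6, 0, -1.3, 0],
    [10.1, 0, -25.7, 0, -1.3, 0],
    [10.1, 0, -25.7, 0, -1.3, 0],
  ],
)

```text
time: 16.38
position: [0.5468, -0.133, 0.3341]
orientation: [-89.9, -0.2, 6.8]
force: [0.6, -0.2, -1.8]
gripper_width: 0.0105
```

Emit:
arm_command(
  deltas=[
    [0, 3, 0, 0, 0, 0],
    [0, 7, 0, 0, 0, 0],
    [0, 11, 0, 0, 0, 0],
    [0, 15, 0, 0, 0, 0],
    [0, 19, 0, 0, 0, 0],
    [0, 22, 0, 0, 0, 0],
    [0, 24, 0, 0, 0, 0],
    [0, 24, 0, 0, 0, 0],
  ],
)

```text
time: 17.05
position: [0.545, -0.1319, 0.0892]
orientation: [-89.8, 0.2, 6.8]
force: [-0.5, -0.7, -2.0]
gripper_width: 0.0109
```

Lower to .0567, then touch down softly.

Emit:
arm_command(
  deltas=[
    [0, 1, 0.3, 0, 0, 0],
    [0, 2, 0.3, 0, 0, 0],
    [0, 3, 0.3, 0, 0, 0],
    [0, 3.1, 0.3, 0, 0, 0],
    [0, 3.1, 0.3, 0, 0, 0],
  ],
)

```text
time: 17.47
position: [0.5445, -0.1288, 0.0581]
orientation: [-89.7, 0.2, 6.8]
force: [0.3, -0.7, -0.8]
gripper_width: 0.011
```

Emit:
arm_command(
  deltas=[
    [0, 0.08, 0, 0, 0, 0],
    [0, 0.16, 0, 0, 0, 0],
    [0, 0.2, 0, 0, 0, 0],
  ],
)

```text
time: 17.72
position: [0.5449, -0.1289, 0.0567]
orientation: [-89.8, 0.2, 6.8]
force: [-0.3, 0.4, -2.3]
gripper_width: 0.0111
```

Emit:
arm_command(
  deltas=[
    [0, 0.05, 0, 0, 0, 0],
    [0.5, 0.1, 0, 0, 0, 0],
    [1, 0.1, 0, 0, 0, 0],
    [1.5, 0.1, 0, 0, 0, 0],
    [1.8, 0.1, 0, 0, 0, 0],
  ],
)

```text
time: 18.13
position: [0.5635, -0.1267, 0.0559]
orientation: [-89.8, 0.2, 6.8]
force: [-3.3, -0.2, 4.4]
gripper_width: 0.0113
```

Emit:
arm_command(
  deltas=[
    [0.2, 0, 0, 0, 0, 0],
    [0.4, 0, 0, 0, 0, 0],
    [0.5, 0, 0, 0, 0, 0],
  ],
)

```text
time: 18.38
position: [0.5688, -0.1261, 0.0559]
orientation: [-89.8, 0.2, 6.8]
force: [-2.6, -0.1, 1.9]
gripper_width: 0.0109
```

Emit:
arm_command(
  deltas=[
    [0.2, 0, 0, 0, 0, 0],
    [0.4, 0, 0, 0, 0, 0],
  ],
)

```text
time: 18.55
position: [0.5729, -0.1256, 0.0559]
orientation: [-89.8, 0.2, 6.8]
force: [-1.4, 0.4, 2.0]
gripper_width: 0.0111
```

Emit:
arm_command(
  deltas=[
    [0.2, 0, 0, 0, 0, 0],
    [0.4, 0, 0, 0, 0, 0],
  ],
)

```text
time: 18.72
position: [0.577, -0.1251, 0.0559]
orientation: [-89.8, 0.2, 6.8]
force: [-2.7, -0.4, 1.4]
gripper_width: 0.011
```

Emit:
arm_command(
  deltas=[
    [0.2, 0, 0, 0, 0, 0],
    [0.4, 0, 0, 0, 0, 0],
  ],
)

```text
time: 18.88
position: [0.5812, -0.1246, 0.056]
orientation: [-89.8, 0.2, 6.8]
force: [-1.7, 0.4, 2.1]
gripper_width: 0.0109
```

Emit:
arm_command(
  deltas=[
    [0.3, 0, 0, 0, 0, 0],
    [0.6, 0, 0, 0, 0, 0],
  ],
)

```text
time: 19.05
position: [0.5875, -0.1239, 0.056]
orientation: [-89.8, 0.1, 6.8]
force: [-2.2, -0.4, 1.1]
gripper_width: 0.0109
```

Emit:
arm_command(
  deltas=[
    [0.3, 0, 0, 0, 0, 0],
    [0.6, 0, 0, 0, 0, 0],
  ],
)

```text
time: 19.22
position: [0.5938, -0.1231, 0.056]
orientation: [-89.8, 0.2, 6.8]
force: [-1.2, 1.1, 2.0]
gripper_width: 0.0107
```

Emit:
arm_command(
  deltas=[
    [0.3, 0, 0, 0, 0, 0],
    [0.6, 0, 0, 0, 0, 0],
    [0.9, 0, 0, 0, 0, 0],
  ],
)

```text
time: 19.47
position: [0.603, -0.122, 0.056]
orientation: [-89.8, 0.2, 6.8]
force: [-2.3, -0.2, 1.4]
gripper_width: 0.0107
```

Emit:
arm_command(
  deltas=[
    [0.5, 0, 0, 0, 0, 0],
    [1, 0, 0, 0, 0, 0],
    [1.5, 0, 0, 0, 0, 0],
    [2, 0, 0, 0, 0, 0],
    [2.6, 0, 0, 0, 0, 0],
    [2.6, 0, 0, 0, 0, 0],
  ],
)

```text
time: 19.97
position: [0.6302, -0.1188, 0.0559]
orientation: [-89.8, 0.1, 6.8]
force: [2.6, 0.7, 1.1]
gripper_width: 0.0107
```

```bash
python3 - <<'E'
from h import *
o=observe();print(o["time"],o["position"],o["force"])
c=camera("scene"); save(c,"s4.png",(170,250,340,400),4)
E
```

```text
19.9667 [ 0.63021039 -0.11876782  0.0559459 ] [2.57659816 0.74923808 1.11148967]
```

View pics/s4.png

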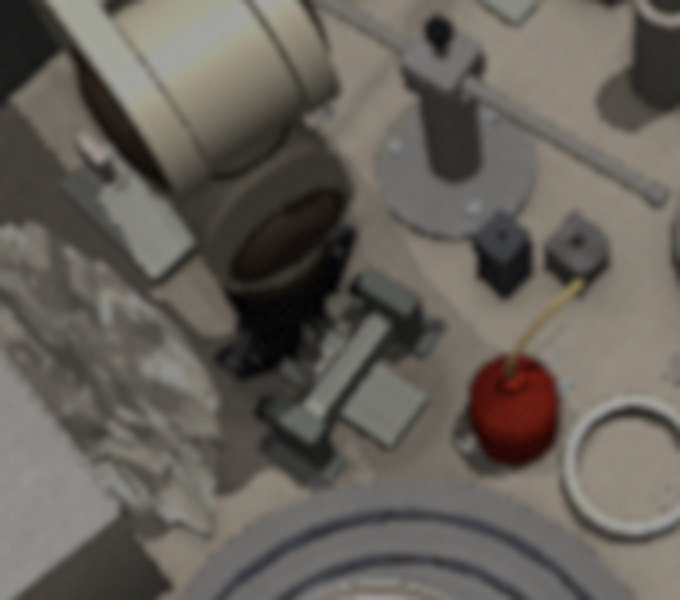

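Crop: the middle leaf's nose (395,415) is well behind the bar with only 1–3 N of drag. It passes, so the thick leaf must give the reading. Taking the middle one back.

Emit:
arm_command(
  deltas=[
    [-1, -0.03, 0, 0, 0, 0],
    [-2.5, -0.03, 0, 0, 0, 0],
    [-4, -0.03, 0, 0, 0, 0],
    [-5.5, -0.03, 0, 0, 0, 0],
    [-7, -0.03, 0, 0, 0, 0],
    [-8.5, -0.03, 0, 0, 0, 0],
    [-8.5, -0.03, 0, 0, 0, 0],
  ],
)

```text
time: 20.6
position: [0.5436, -0.129, 0.0562]
orientation: [-89.8, 0.1, 6.8]
force: [0.9, -0.4, -2.3]
gripper_width: 0.0108
```

Emit:
arm_command(
  deltas=[
    [0, -2, 0, 0, 0, 0],
    [0, -6, 0, 0, 0, 0],
    [0, -10, 0, 0, 0, 0],
    [0, -14, 0, 0, 0, 0],
    [0, -18, 0, 0, 0, 0],
    [0, -22, 0, 0, 0, 0],
    [0, -26, 0, 0, 0, 0],
    [0, -28.3, 0, 0, 0, 0],
  ],
)

```text
time: 21.27
position: [0.5451, -0.1299, 0.3435]
orientation: [-89.9, -0.1, 6.8]
force: [0.5, -0.3, -1.0]
gripper_width: 0.011
```

Emit:
arm_command(
  deltas=[
    [-0.5, 0, 3.8, 0, 0, 0],
    [-1, 0, 7.7, 0, 0, 0],
    [-2, 0, 11.5, 0, 0, 0],
    [-4, 0, 15, 0, 0, 0],
    [-6, 0, 18.4, 0, 1.1, 0],
    [-8, 0, 22, 0, 1.1, 0],
    [-9.7, 0, 25.5, 0, 1.1, 0],
    [-9.7, 0, 26.1, 0, 1.1, 0],
  ],
)

```text
time: 21.93
position: [0.4153, 0.1214, 0.3449]
orientation: [-89.7, -0.2, 5.9]
force: [-1.0, -0.1, -1.0]
gripper_width: 0.0109
```

Emit:
arm_command(
  deltas=[
    [0, 2, 0, 0, 0, 0],
    [0, 6, 0, 0, 0, 0],
    [0, 10, 0, 0, 0, 0],
    [0, 14, 0, 0, 0, 0],
    [0, 18, 0, 0, 0, 0],
    [0, 22, 0, 0, 0, 0],
    [0, 25, 0, 0, 0, 0],
    [0, 25, 0, 0, 0, 0],
  ],
)

```text
time: 22.6
position: [0.4131, 0.1219, 0.0888]
orientation: [-89.8, 0.3, 5.9]
force: [-0.8, -0.1, -3.1]
gripper_width: 0.0108
```

Emit:
arm_command(
  deltas=[
    [0.3, 1, -0.2, 0, 0, 0],
    [0.3, 2, -0.2, 0, 0, 0],
    [0.3, 3, -0.2, 0, 0, 0],
    [0.3, 3.1, -0.2, 0, 0, 0],
    [0.3, 3.2, -0.2, 0, 0, 0],
  ],
)

```text
time: 23.02
position: [0.4165, 0.1203, 0.0572]
orientation: [-89.8, 0.3, 5.9]
force: [0.8, 0.5, -1.4]
gripper_width: 0.0109
```

Emit:
arm_command(
  deltas=[
    [0, 0.03, 0, 0, 0, 0],
    [0, 0.03, 0, 0, 0, 0],
    [0, 0.03, 0, 0, 0, 0],
    [0, 0.03, 0, 0, 0, 0],
  ],
  jaw=0.33,
)

```text
time: 23.35
position: [0.4169, 0.1204, 0.0576]
orientation: [-89.8, 0.2, 5.9]
force: [-1.2, 0.2, 0.1]
gripper_width: 0.0278
```

Emit:
arm_command(
  deltas=[
    [0, -2, 0, 0, 0, 0],
    [0, -6, 0, 0, 0, 0],
    [0, -10, 0, 0, 0, 0],
    [0, -14, 0, 0, 0, 0],
    [0, -18, 0, 0, 0, 0],
    [0, -20, 0, 0, 0, 0],
  ],
)

```text
time: 23.85
position: [0.4184, 0.12, 0.2627]
orientation: [-89.8, -0.1, 5.9]
force: [0.8, 1.1, 0.1]
gripper_width: 0.0281
```

Emit:
arm_command(
  deltas=[
    [-0.7, 0, -4, 0, 0, 0],
    [-1.4, 0, -8, 0, 4, 0],
    [-2.1, 0, -12, 0, 8, 0],
    [-2.8, 0, -16, 0, 8, 0],
    [-3.5, 0, -20, 0, 8, 0],
    [-4.3, 0, -23.7, 0, 8, 0],
    [-4.3, 0, -23.7, 0, 8, 0],
  ],
)

```text
time: 24.43
position: [0.399, -0.1253, 0.2618]
orientation: [-89.8, -0.1, -2.4]
force: [-0.2, 0.2, -0.6]
gripper_width: 0.0282
```

```bash
python3 - <<'E'
from h import *
o=observe();print(o["time"],o["position"],o["orientation"])
c=camera("wrist")
l="leaf_thick"
for b in trace(l,c)[:2]:
    p,e=fit(c,leafparts(l),b["mask"],np.array((.457,-.124,-.05))); print(l,b["confidence"],b["box"],p,np.degrees(p[2]),e,"grip",p[:2]-.037*np.array([np.cos(p[2]),np.sin(p[2])]))
    im=c["img"].copy(); E=cv2.Canny((render(c,leafparts(l),p)*255).astype(np.uint8),50,150); im[E>0]=[255,0,0]; break
save(dict(img=im),"w5.png",(160,80,480,400),1.8)
E
```

```text
24.4333 [ 0.39900446 -0.12527247  0.26180208] [-8.98487890e+01 -5.87219895e-02 -2.44350363e+00]
leaf_thick 0.76 [326.2, 251.3, 54.9, 95.7] [ 0.45417511 -0.12146151 -0.04164033] -2.385815155332822 0.019872872971903443 grip [ 0.41720718 -0.11992126]
```

View pics/w5.png

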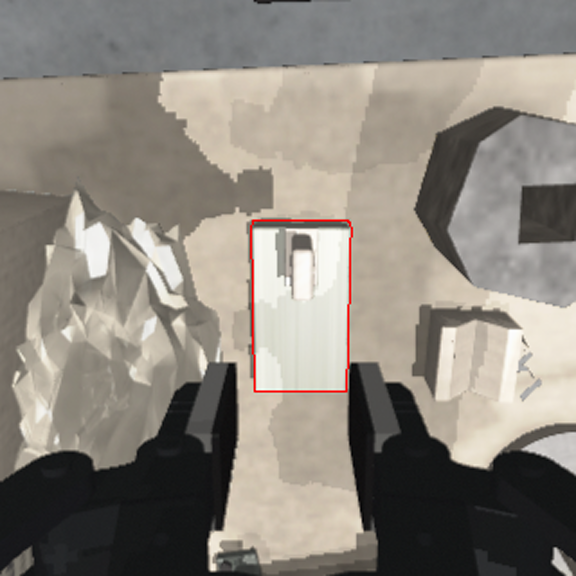

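Overlay on the thick leaf fits closely (tab at (302,265)). Grasping it.

Emit:
arm_command(
  deltas=[
    [1.8, 2, 0.6, 0, 0, 0],
    [1.8, 6, 0.6, 0, 0, 0],
    [1.8, 10, 0.6, 0, 0, 0],
    [1.8, 14, 0.6, 0, 0, 0],
    [1.8, 14, 0.6, 0, 0, 0],
  ],
)

```text
time: 24.95
position: [0.4144, -0.113, 0.1145]
orientation: [-89.6, 0.6, -2.2]
force: [-0.4, -0.6, 0.5]
gripper_width: 0.0281
```

Emit:
arm_command(
  deltas=[
    [0, 0, 0, 0, 0, 0],
    [0, 0, 0, 0, 0, 0],
  ],
)

```text
time: 25.12
position: [0.4147, -0.1121, 0.1159]
orientation: [-89.6, 0.6, -2.1]
force: [-0.2, 0.7, 0.1]
gripper_width: 0.0282
```

Emit:
arm_command(
  deltas=[
    [0.3, 0, -0.8, 0, 0.2, 0],
    [0.3, 0, -0.8, 0, 0.2, 0],
    [0.3, 2, -0.8, 0, 0.2, 0],
    [0.3, 4, -0.8, 0, 0.2, 0],
    [0.3, 5.9, -0.8, 0, 0.2, 0],
    [0.3, 6, -0.8, 0, 0.2, 0],
    [0.3, 6, -0.8, 0, 0.2, 0],
  ],
)

```text
time: 25.7
position: [0.4171, -0.12, 0.0566]
orientation: [-89.6, 0.5, -2.3]
force: [-0.9, 0.6, -0.3]
gripper_width: 0.0282
```

Emit:
arm_command(
  deltas=[
    [0, 0, 0, 0, 0, 0],
    [0, 0, 0, 0, 0, 0],
    [0, 0, 0, 0, 0, 0],
    [0, 0, 0, 0, 0, 0],
    [0, 0, 0, 0, 0, 0],
  ],
  jaw=0,
)

```text
time: 26.12
position: [0.4183, -0.1204, 0.0588]
orientation: [-89.6, 0.4, -2.3]
force: [-1.2, 0.6, 7.6]
gripper_width: 0.0108
```

Emit:
arm_command(
  deltas=[
    [0, -0.5, 0, 0, 0, 0],
    [0, -1, 0, 0, 0, 0],
    [0, -1.5, 0, 0, 0, 0],
    [0, -1.5, 0, 0, 0, 0],
  ],
)

```text
time: 26.45
position: [0.419, -0.1207, 0.0753]
orientation: [-89.7, 0.3, -2.3]
force: [-0.2, 0.2, -2.2]
gripper_width: 0.0107
```

Emit:
arm_command(
  deltas=[
    [2.5, 0, 0, 0, -2, 0],
    [5, 0, 0, 0, -4, 0],
    [7.5, 0, 0, 0, -6, 0],
    [10, 0, -0.1, 0, -8, 0],
    [12.3, 0, -0.2, 0, -9.2, 0],
    [12.3, 0, -0.2, 0, -9.2, 0],
    [12.3, 0, -0.2, 0, -9.2, 0],
  ],
)

```text
time: 27.03
position: [0.5421, -0.1276, 0.0739]
orientation: [-89.6, 0.3, 6.9]
force: [-0.2, 1.0, -2.2]
gripper_width: 0.011
```

Emit:
arm_command(
  deltas=[
    [0, 0.5, 0, 0, 0, 0],
    [0, 1, 0, 0, 0, 0],
    [0, 1.4, 0, 0, 0, 0],
    [0, 1.4, 0, 0, 0, 0],
  ],
)

```text
time: 27.37
position: [0.5412, -0.1273, 0.0594]
orientation: [-89.6, 0.3, 6.9]
force: [-1.0, 0.1, -2.4]
gripper_width: 0.0109
```

Emit:
arm_command(
  deltas=[
    [0, 0.08, 0, 0, 0, 0],
    [0, 0.12, 0, 0, 0, 0],
  ],
)

```text
time: 27.53
position: [0.5411, -0.1273, 0.0589]
orientation: [-89.6, 0.3, 6.9]
force: [-2.5, 1.0, 6.0]
gripper_width: 0.011
```

Emit:
arm_command(
  deltas=[
    [0.5, 0.05, 0, 0, 0, 0],
    [1, 0.05, 0, 0, 0, 0],
    [1.5, 0.05, 0, 0, 0, 0],
    [1.8, 0.05, 0, 0, 0, 0],
  ],
)

```text
time: 27.87
position: [0.5594, -0.1253, 0.0588]
orientation: [-89.6, 0.3, 6.8]
force: [-5.8, -0.9, 7.6]
gripper_width: 0.0108
```

Emit:
arm_command(
  deltas=[
    [0.3, -0.03, 0, 0, 0, 0],
    [0.5, -0.03, 0, 0, 0, 0],
  ],
)

```text
time: 28.03
position: [0.5651, -0.1246, 0.0589]
orientation: [-89.6, 0.2, 6.9]
force: [-2.5, 0.8, 1.8]
gripper_width: 0.011
```

Emit:
arm_command(
  deltas=[
    [0.15, 0, 0, 0, 0, 0],
    [0.3, 0, 0, 0, 0, 0],
  ],
)

```text
time: 28.2
position: [0.5682, -0.1243, 0.0589]
orientation: [-89.6, 0.3, 6.9]
force: [-3.3, -1.1, 3.0]
gripper_width: 0.0106
```

Emit:
arm_command(
  deltas=[
    [0.1, 0, 0, 0, 0, 0],
    [0.2, 0, 0, 0, 0, 0],
  ],
)

```text
time: 28.37
position: [0.569, -0.1242, 0.0589]
orientation: [-89.6, 0.4, 6.8]
force: [-13.7, -2.4, 9.0]
gripper_width: 0.0111
```

Emit:
arm_command(
  deltas=[
    [0.08, 0, 0, 0, 0, 0],
    [0.12, 0, 0, 0, 0, 0],
  ],
)

```text
time: 28.53
position: [0.569, -0.1242, 0.0589]
orientation: [-89.6, 0.6, 6.8]
force: [-13.3, -2.3, 7.9]
gripper_width: 0.0106
```

It binds at 13 N with no further travel, at the expected bar face. Releasing it in place.

Emit:
arm_command(
  deltas=[
    [0, 0, 0, 0, 0, 0],
    [0, 0, 0, 0, 0, 0],
    [0, 0, 0, 0, 0, 0],
    [0, 0, 0, 0, 0, 0],
  ],
  jaw=0.33,
)

```text
time: 28.87
position: [0.5693, -0.1242, 0.0589]
orientation: [-89.6, 0.5, 6.8]
force: [0.5, 0.5, 0.3]
gripper_width: 0.028
```

Emit:
arm_command(
  deltas=[
    [0, -1, 0, 0, 0, 0],
    [0, -3, 0, 0, 0, 0],
    [0, -6, 0, 0, 0, 0],
    [0, -10, 0, 0, 0, 0],
    [0, -14, 0, 0, 0, 0],
    [0, -18, 0, 0, 0, 0],
    [0, -20, 0, 0, 0, 0],
  ],
)

```text
time: 29.45
position: [0.5719, -0.1253, 0.2651]
orientation: [-89.8, 0.2, 6.8]
force: [1.6, -0.4, 1.3]
gripper_width: 0.0283
```

Emit:
arm_command(
  deltas=[
    [-3, 0, 0, 0, 0, 0],
    [-7, 0, 0, 0, 0, 0],
    [-11, 0, 0, 0, 0, 0],
    [-14, 0, 0, 0, 0, 0],
    [-14, 0, 0, 0, 0, 0],
    [-14, 0, 0, 0, 0, 0],
  ],
)

```text
time: 29.95
position: [0.432, -0.1421, 0.2672]
orientation: [-89.8, 0.0, 6.8]
force: [0.6, -0.7, 0.1]
gripper_width: 0.0281
```

```bash
python3 - <<'E'
from h import *
o=observe();print(o["time"],o["position"],o["force"],o["gripper_width"])
t=camera("top"); s=camera("scene")
gp=[boxpts(-.03,.03,q*.06-.015,q*.06+.015,0,.008) for q in(1,-1)]+[boxpts(-.022,.022,q*.054-.009,q*.054+.009,0,.078) for q in(1,-1)]+[boxpts(-.008,.008,-.045,.045,.017,.051)]
for n,c in(("top",t),("scene",s)):
  for l,pp,p0 in(("leaf_thick",leafparts("leaf_thick"),(.606,-.12,.12)),("leaf_mid",leafparts("leaf_mid"),(.453,.12,.1)),("leaf_thin",leafparts("leaf_thin"),(.509,.19,.04)),("gate",gp,(.669,-.113,.12))):
    for b in trace(l,c)[:1]:
      p,e=fit(c,pp,b["mask"],np.array(p0)); print(n,l,round(b["confidence"],2),np.round(p[:2],4),round(np.degrees(p[2]),1),"err",round(e,2))
a=cv2.resize(t["img"][150:330,320:520],(600,540),interpolation=cv2.INTER_CUBIC)
cv2.imwrite("pics/end_top.png",a[:,:,::-1]); save(s,"end_scene.png",(170,250,340,400),4)
E
```

```text
29.95 [ 0.43202761 -0.14208871  0.26721056] [ 0.60459467 -0.7473423   0.07562749] 0.02809130520114894
top leaf_thick 0.63 [ 0.6077 -0.1218] 6.7 err 0.06
top leaf_thin 0.76 [0.5286 0.1913] -1.9 err 1.92
top gate 0.61 [ 0.6699 -0.1167] 8.2 err 0.14
scene leaf_thick 0.88 [ 0.5984 -0.1177] 5.4 err 0.16
scene leaf_mid 0.85 [0.4474 0.1314] 1.7 err 0.38
scene leaf_thin 0.94 [0.5091 0.1962] 1.2 err 0.14
scene gate 0.76 [ 0.6707 -0.113 ] 7.6 err 0.11
```

View pics/end_top.png

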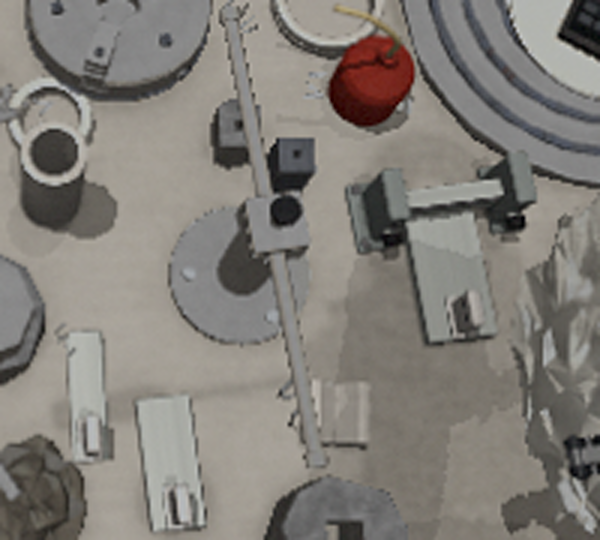

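The thick leaf lies with its nose at the bar (440,215). The thin and middle leaves are flat in their old places, and the vee block and oil can look undisturbed.

```bash
python3 -c "
from bench import sign_off; print(sign_off())"
```

```text
the job is handed in; nothing more can be done
None
```

The job is done and handed in at about 30 s of the 67 s allowed. The thick leaf (20 mm) is the first that binds, so the gap is between 14 and 19 mm.

- **Thin and middle leaves:** each slid through along the bench with under 5 N of force until its nose stuck out about 35–40 mm behind the bar. I then carried each over the tap post and set it back flat in its old place, well clear of the gate.
- **Thick leaf:** it stopped at the bar's front face at about 13 N. A further small push gave no movement, so I released it there, lying flat.
- **Last checks:** in the final top picture the thick leaf's nose is within about 1 mm of the bar's front face. The other two leaves lie flat on the left, and the vee block and oil can look undisturbed. The gripper was clear of everything.
- **Where checks disagreed:** some last fits to the pictures were poor, so I judged those poses by eye. In the top picture the thin leaf's fit failed and the middle leaf was not found. The middle leaf's scene fit was also poor. The scene camera put the thick leaf about 9 mm nearer the robot than the top camera did. I trusted the top camera, whose fit was better (error 0.06 against 0.16), and the contact force.

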